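# Shift the feeder gearbox into third

### The job

Put the timber feeder's gearbox into third gear: push its gear lever through the H-shaped gate, out of the left-hand leg, straight across to the right, then fully forward (away from the robot) into the far right slot, and come away leaving it there. Push gently with the fingertips or the outside of the fingers only: do not pinch or force the lever, and do not dip into the near right slot (fourth) on the way. Leave the small clutch lever and everything lying about as they are.

Things in the scene. Friction and masses are not known exactly. Their poses are not given: they have to be found in the camera images.
- gearbox: The green cast gearbox bolted to the bench. Origin: centre of its underside on the bench; its x axis points forward (roughly away from the robot, turned up to 0.3 rad either way), y to its left, z up. Casing 240 (x) x 300 (y) mm, its top 115 mm above the bench; a grey motor sticks out on its left (to y = 365 mm, 158 mm high), a pulley on its right (to y = -200 mm, 122 mm high). The gear lever pivots at a point 50 mm straight above this origin.
- gate (a point): Centre of the H-shaped gate, at the upper face of the gate plate, 130 mm above the bench; axes as the gearbox. The steel plate is 104 (x) x 112 (y) mm and 8 mm thick. Two legs run along x, centred at y = +23 mm (left) and y = -23 mm (right), each 18 mm wide and reaching from x = -30 to +30 mm; a cross channel along y, 20 mm wide, joins them at x = 0. First slot: far left; second: near left; third: far right; fourth: near right.
- grip (a point): Centre of the lever's black hand grip: a square bar 38 x 38 mm, 92 mm long along the lever (z along the lever), 160 mm from the pivot; so upright its centre is 210 mm, its top 256 mm and its lower end 164 mm above the bench. Below it is a 12 mm round steel shaft that runs in the gate. The lever has no spring: it stays where it is left; about 2 to 3 N at the grip moves it. Its four faces are lever_fore_c1 (forward), c2 (backward), c3 (left) and c4 (right).
- lever_side (a joint): Sideways lean of the lever in rad, about the gearbox's x axis through the pivot: 0 upright, positive leans to the right (-y). About -0.30 in the left leg, +0.30 in the right leg; it stops at about +-0.33. The first rotation: the fore-and-aft axis leans with it.
- lever_fore (a joint): Fore-and-aft lean of the lever in rad: 0 in the middle of the cross channel (free to go across within about +-0.05), positive forward (+x of the gearbox). Slots end at about +-0.29. At the start the lever is somewhere in the left leg, in the first slot, the second slot or between.
- clutch_tip (a point): Centre of the 26 mm black ball on the short clutch lever, on the casing's far left corner (its pivot 75 mm forward, 118 mm left of the gearbox's origin, 137 mm above the bench; the ball 50 mm from the pivot, its top at most 201 mm above the bench). It swings forward and back under a light touch; to be left alone.
- jar: Bystander, loose: a closed glass jar with a steel cap, 44 mm across, 55 mm high, standing on the casing's top near its far right corner. Origin at the centre of its underside.
- bush: Bystander, loose: a brass bush, ring 32 mm across, 30 mm high, standing on the casing's top near its near left corner. Origin at the centre of its underside.
- glue: Bystander, loose: a bottle of glue, 60 mm across, 170 mm high, standing on the bench to the right of the gearbox. Origin at the centre of its underside.
- tin: Bystander, loose: a tin, 80 mm across, 100 mm high, standing on the bench to the right of the gearbox, beyond the glue bottle. Origin at the centre of its underside.
- wedge: Bystander, loose: a small wood block 50 x 30 x 20 mm lying on the casing's top near its near right corner. Origin at the centre of its underside.
- tape: Bystander, loose: a roll of tape 68 mm across, 22 mm high, lying on the bench to the right of the gearbox. Origin at the centre of its underside.

How it is judged:
On the way, in this order (a step that is already met when the one before it is completed fails the run):
1. the lever stands across on the right, in the cross channel (value of joint lever_side above 0.22 rad and value of joint lever_fore between -0.12 and 0.12 rad), for 0.1 s.
2. the lever is fully forward in the third slot (value of joint each of lever_side, lever_fore above 0.22 rad), for 0.2 s.
At the end, for the whole second after the job is handed in: The lever rests in the third slot, far right: leaning right by more than 0.22 rad and forward by more than 0.22 rad (the slot ends at about 0.29), at rest (all of step 2 and velocity of joint lever_side between -0.05 and 0.05 rad/s and velocity of joint lever_fore between -0.05 and 0.05 rad/s); the robot touches nothing.
It fails at once if the lever goes into the fourth slot (near right) (value of joint lever_side above 0.2 rad and value of joint lever_fore below -0.15 rad).
It fails at once if the lever's grip is pinched: pressed on two opposite faces at once ((contact force between the fingers and lever_fore_c1 above 0.5 N and contact force between the fingers and lever_fore_c2 above 0.5 N) or (contact force between the fingers and lever_fore_c3 above 0.5 N and contact force between the fingers and lever_fore_c4 above 0.5 N)).
It fails at once if the lever is forced: pressed with more than 40 N (contact force between the fingers and lever_fore above 40 N).
It fails at once if the clutch lever is moved by more than 8 mm at its tip (distance of clutch_tip from where it was at the start of the episode above 0.008 m).
It fails at once if a bystander is shifted by more than 20 mm, lifted or knocked over (distance of any of jar, bush, glue, tin, wedge, tape from where it was at the start of the episode above 0.02 m).
It also fails if it takes over 64 s, if anything falls off the work surface, if the arm or the gripper's body presses on something with over 40 N, if the wrist force passes 120 N, or if a joint passes its speed limit or range.

### The arm

A 6-joint arm with a two-finger parallel gripper is mounted at the origin on the work surface. World frame = base frame: x ahead of the robot, y to its left, z up, the work surface at z = 0. Lengths are in m, angles in rad, forces in N, time in s.
With the tool pointing down it reaches from about 0.25 to 0.775 m from the base axis. Payload 4 kg.
Tool frame: the origin (TCP) lies on the centre line of the jaws, within the pads' length; the fingertips stand r.tip_reach ahead of it and the grasp point (between the pads) lies 2 mm behind it (r.tip_reach is the distance from the TCP to the fingertips, in m); z points along the fingers, y is the direction in which the jaws open and shut (so a half turn about z gives the same grasp; the last joint's range is limited). The gripper opens to 94 mm and grips with 3 to 60 N. Pads are 16 mm wide; open, the fingers measure 119 mm over their backs; the gripper's body (75 mm by 177 mm) begins 78 mm behind the grasp point.
Start: joints at [-1.449, 0.087, 1.371, -0, 1.684, -0.103], TCP at [0.123, -0.536, 0.223] pointing down, gripper open.
Joint ranges: [-3.1, 3.1], [-0.76, 2.03], [0.27, 2.55], [-1.08, 4.22], [0.17, 2.65], [-2.57, 2.57]. Speed limits (rad/s): [2.79, 2.79, 3.14, 3.14, 3.14, 3.14].

### API

Orientations are given as a unit quaternion [w, x, y, z].
In Python, from station import r, eyes gives the robot as it stands. Calls block until the motion is done:
- r.goto(position, orientation): joint-space move of the TCP to a pose.
- r.move_straight(position, velocity=0.15, frame=None): straight line of the TCP; frame=None keeps the orientation; velocity is the mean speed in m/s.
- r.move_j(angles): joint-space move.
- r.release() and r.gripper_close(effort=None): open the fingers fully, or close them until they stop; effort is the grip in N (None keeps the last).
- r.pause(seconds).
- r.ik(position, orientation): joint angles nearest the present ones, or None.
- eyes.snapshot(name): name is "scene" or "side" or "wrist"; returns a dict with "color" (480x640x3 uint8, blue, green, red), "depth" (480x640 float32, m along the optical axis (not along the pixel's ray), 0 where there is no reading), "mtx" (3x3 intrinsics, pixels), "k1" (the pictures are not rectified: a ray, as slopes to the right and down, at radius r is drawn at 1 + k1 r^2 times it, then the intrinsics apply), "R" (3x3) and "t" (3): a world point X has camera coordinates R X + t. Camera axes: x right, y down, z forward; pixel columns grow to the right and rows downward; lengths in m; the calibration is good to about 2 mm. A picture is of the moment at which its call begins.
A pose or a line that the arm cannot do raises r.MotionError and nothing moves.
- r.sign_off(): hands the job in, once; it reports no verdict.
Readings, each from a call of its own:
- r.get_clock(): time.
- r.get_joint_pos(): joint angles.
- r.get_joint_velocities(): joint speeds.
- r.get_tau(): joint torques, N m.
- r.get_position(): TCP position.
- r.get_ee_rot(): TCP orientation.
- r.get_contact_force(): force on the tool from outside, world axes, zero at the start.
- r.get_ft_torque(): the same for the moment, N m.
- r.get_finger_gap(): finger opening in m.
Only numpy, scipy, OpenCV 4.12 (cv2) and the standard library are available. Lean on these libraries where they do the work, as an engineer would, in place of code of your own. Each camera call takes 0.05 s, during which the arm holds its last target. There are 200 camera calls.

## Working session

There is one attempt and no reset: what is moved stays moved. The work goes in short steps, each a Python script; the robot and the scene stay as the last script left them, time stands still between calls to the robot, and variables do not carry over. Pictures are saved under pics/ and viewed, about 8 in all and at most 12, crops included, and the job is handed in when it is done.

```bash
mkdir -p pics; cat > h.py <<'E'
import numpy as np, cv2
from station import r, eyes
def cloud(s):
    d=s["depth"]; v,u=np.mgrid[:480,:640]
    p=cv2.undistortPoints(np.stack([u,v],-1).reshape(-1,1,2).astype(np.float64),s["mtx"],np.array([s["k1"],0,0,0,0])).reshape(480,640,2)
    c=np.dstack([p*d[...,None],d]); X=(c-s["t"])@s["R"]; X[d==0]=np.nan
    return X
def snap(n,f=None):
    s=eyes.snapshot(n)
    if f: cv2.imwrite("pics/"+f,s["color"])
    return s
E
python3 - <<'E'
from h import *
print(r.get_clock(), r.tip_reach, r.get_ee_rot())
for n in("scene","side"):
    s=snap(n,n+"0.png"); np.savez(n+"0.npz",**s); print(n,-s["R"].T@s["t"],s["mtx"][0,0],s["k1"])
ims=[cv2.imread(f"pics/{n}0.png") for n in("scene","side")]
E
ls
```

```text
0.0 0.017 [-1.10392628e-03  9.93691564e-01  1.12142127e-01 -1.62325577e-05]
scene [0.97501564 0.45737087 0.69455957] 460.39056353402066 0.02984049812603928
side [ 0.24267247 -0.57465067  0.87308758] 543.4154668624137 -0.09945657706917158
h.py
pics
scene0.npz
side0.npz
```

View pics/scene0.png

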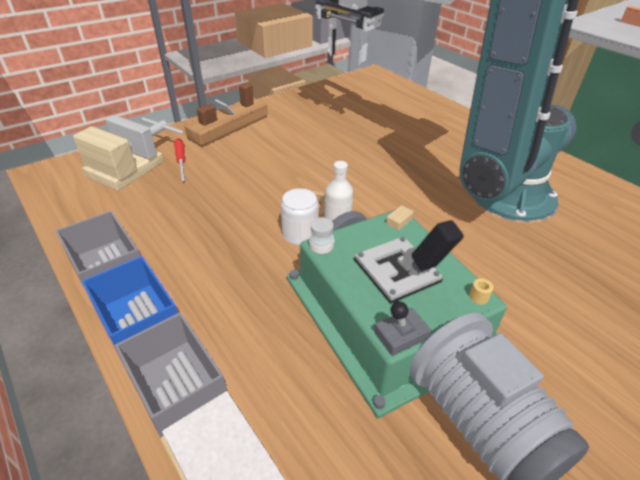

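View pics/side0.png

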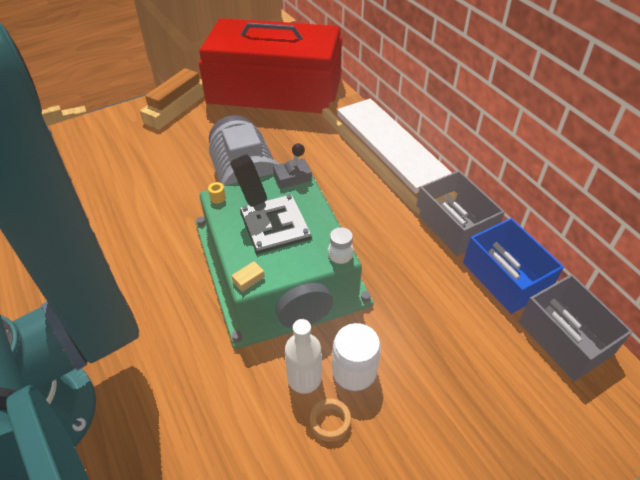

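The scene view shows the plate around (400,265), the grip (437,245) leaning towards the robot and left (second slot), the bush (482,291), the clutch ball (399,310) and the jar (321,235). The side view agrees, with the plate at (275,222) and the grip at (247,180).

```bash
cat > meas.py <<'E'
from h import *
def meas(ss):
    P=np.vstack([cloud(s).reshape(-1,3) for s in ss]); C=np.vstack([s["color"].reshape(-1,3) for s in ss]).astype(int)
    ok=np.isfinite(P[:,0]); return P[ok],C[ok]
E
python3 - <<'E'
from meas import *
for names in (["scene"],["side"]):
    P,C=meas([dict(np.load(n+"0.npz")) for n in names])
    b,g,rd=C.T
    green=(g>rd*1.5)&(g>b*1.15)&(g>60)
    top=P[green&(abs(P[:,2]-.115)<.008)&(P[:,0]>.2)&(P[:,0]<.9)]
    rt=cv2.minAreaRect(top[:,:2].astype(np.float32)*1000); print(names,"casing",rt,np.median(top[:,2]))
    c0=np.array(rt[0])/1000; near=np.linalg.norm(P[:,:2]-c0,axis=1)<.1
    grey=(C.max(1)-C.min(1)<30)&(C.min(1)>110)
    pl=P[near&grey&(abs(P[:,2]-.13)<.007)]
    print("plate",len(pl),cv2.minAreaRect(pl[:,:2].astype(np.float32)*1000),np.median(pl[:,2]))
    gr=P[near&(C.max(1)<70)&(P[:,2]>.15)&(P[:,2]<.27)]
    print("grip",len(gr),gr.mean(0),gr.min(0),gr.max(0))
    t=gr[gr[:,2]>gr[:,2].max()-.02]; print(" top",t.mean(0), 'low',gr[gr[:,2]<.18].mean(0))
    for nm,m,lo,hi in(("tall",(C.min(1)>130),.15,.2),("bush",(rd>b+60)&(rd>g),.125,.16)):
        q=P[m&(P[:,2]>lo)&(P[:,2]<hi)&(np.linalg.norm(P[:,:2]-c0,axis=1)<.32)]; 
        if len(q): print(nm,len(q),np.round(np.median(q,0),3),q.min(0).round(3),q.max(0).round(3))
E
```

```text
['scene'] casing ((604.559326171875, 127.58505249023438), (193.6318817138672, 297.0987548828125), 37.265464782714844) 0.11283548475542671
plate 1336 ((561.7695922851562, 147.2322998046875), (197.4012908935547, 101.24785614013672), 63.79704284667969) 0.12978498755286194
grip 985 [0.53755283 0.15462372 0.19854732] [0.505584   0.11698595 0.15572225] [0.63954727 0.20791139 0.24542645]
 top [0.50943283 0.14893507 0.23316534] low [0.52057613 0.13872447 0.17152412]
tall 3379 [0.564 0.324 0.158] [ 0.499 -0.054  0.15 ] [0.625 0.374 0.173]
bush 678 [0.444 0.209 0.136] [ 0.395 -0.022  0.125] [0.469 0.234 0.146]
['side'] casing ((518.1255493164062, 89.26297760009766), (293.0329895019531, 233.76702880859375), 80.95177459716797) 0.11456329355351236
plate 1899 ((519.6985473632812, 91.67068481445312), (116.42520141601562, 105.68082427978516), 80.81170654296875) 0.12956412318540542
grip 960 [0.49300878 0.13025847 0.21153237] [0.47227117 0.11112999 0.16251914] [0.51516813 0.16288037 0.2506066 ]
 top [0.48971325 0.14305054 0.24093388] low [0.49770892 0.11591923 0.17289188]
tall 1372 [0.557 0.29  0.159] [ 0.427 -0.181  0.15 ] [0.609 0.372 0.173]
bush 727 [0.432 0.002 0.135] [ 0.394 -0.047  0.125] [0.65  0.234 0.158]
```

Side-view estimate: gate centre ≈ (0.519, 0.091) and yaw ≈ -0.158, with fitted sizes within 5 mm of the nominal ones. The lever is in the second slot. I'll use closed fingers as a poker and approach from behind the grip.

```bash
cat >> h.py <<'E'
O=np.array([.519,.0905]); YAW=-.158
c,s_=np.cos(YAW),np.sin(YAW); RG=np.array([[c,-s_],[s_,c]])
Q=np.array([0,np.cos(YAW/2),np.sin(YAW/2),0])
def W(x,y,z=.217): return np.array([*(O+RG@[x/1000,y/1000]),z])
def G(p=None):
    p=r.get_position() if p is None else p
    return np.r_[RG.T@(np.array(p[:2])-O)*1000,p[2]]
def F():
    f=np.array(r.get_contact_force()); return np.r_[RG.T@f[:2],f[2]]
def push(x0,y0,x1,y1,fmax=9,step=3,v=.04,z=.217):
    "small straight steps in the gate frame (mm), stop when the force rises"
    n=max(1,int(np.ceil(np.hypot(x1-x0,y1-y0)/step))); log=[]
    for k in range(1,n+1):
        r.move_straight(W(x0+(x1-x0)*k/n,y0+(y1-y0)*k/n,z),velocity=v)
        f=F(); log.append(f.round(1).tolist())
        if np.hypot(f[0],f[1])>fmax: break
    print("end",G().round(4),"steps",k,"/",n,log[-6:],"t",r.get_clock()); return k==n
E
python3 - <<'E'
from h import *
r.gripper_close(5)
p=np.array(r.get_position()); r.move_straight([p[0],p[1],.36],velocity=.3)
r.goto(W(-115,45,.36),Q); r.move_straight(W(-115,45),velocity=.2)
print(G(),F(),r.get_finger_gap(),r.get_clock())
s=snap("wrist","w1.png"); s2=snap("side","side1.png"); np.savez("side1.npz",**s2)
s3=snap("scene"); a=s3["color"][180:330,300:520]; b=s2["color"][110:260,180:400]
cv2.imwrite("pics/two1.png",np.vstack([cv2.resize(i,None,fx=2,fy=2) for i in(a,b)])[:600])
E
```

```text
[-114.27265002   45.1184084     0.21834196] [ 0.02784061 -0.20631217  0.61361976] 0.0008934554493737281 5.6333
```

View pics/two1.png

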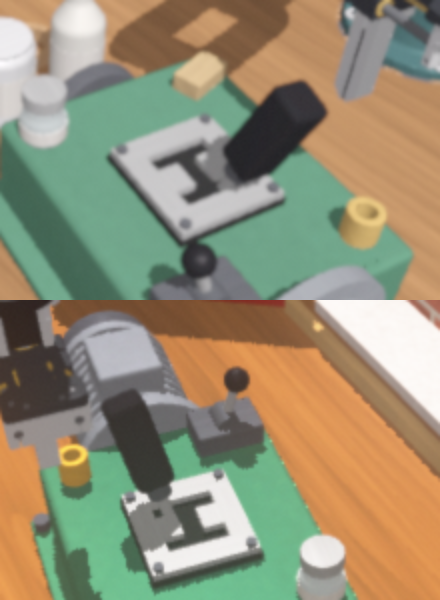

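The closed fingers stand behind the grip, clear of the bush. The lever leans near-left in the second slot. Next I push it forward to neutral.

```bash
python3 - <<'E'
from h import *
r.move_straight(W(-95,45),velocity=.08); print(F())
push(-95,45,-27,45,fmax=12,step=4,v=.05)
r.move_straight(W(-37,45),velocity=.1); print(F())
s2=snap("side"); np.savez("side2.npz",**s2); s3=snap("scene")
a=s3["color"][180:330,300:520]; b=s2["color"][110:260,180:400]
cv2.imwrite("pics/two2.png",np.vstack([cv2.resize(i,None,fx=2,fy=2) for i in(a,b)])[:600])
E
```

```text
[-0.14874146 -0.28114953  0.09062066]
end [-26.8178  44.9815   0.2169] steps 17 / 17 [[-1.9, 0.4, 1.6], [-1.6, -0.4, 1.3], [-1.9, 0.6, 0.4], [-2.2, -0.3, 0.9], [-0.8, 1.0, 1.0], [-1.7, 0.7, 0.6]] t 10.4333
[ 0.14538735 -0.14862552  1.14228872]
```

View pics/two2.png

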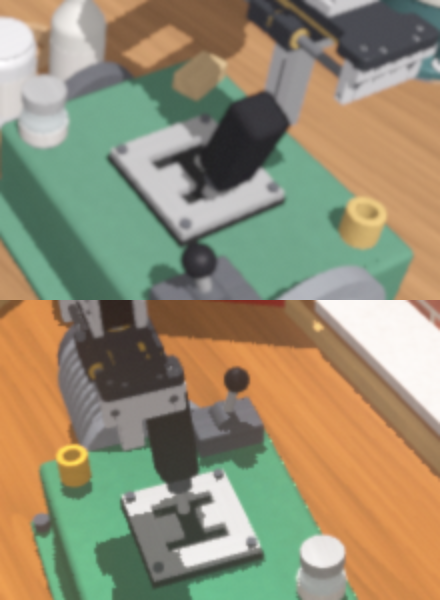

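The shaft now stands at the cross-channel level (about (185,500) in the lower half). I go round to the left face and push across.

```bash
python3 - <<'E'
from h import *
r.move_straight(W(-55,45),velocity=.15)
r.move_straight(W(-55,105),velocity=.15)
r.move_straight(W(0,105),velocity=.15); print(F())
push(0,105,0,-16,fmax=10,step=4,v=.06)
s2=snap("side"); np.savez("side3.npz",**s2); s3=snap("scene")
a=s3["color"][180:330,300:520]; b=s2["color"][110:260,180:400]
cv2.imwrite("pics/two3.png",np.vstack([cv2.resize(i,None,fx=2,fy=2) for i in(a,b)])[:600])
E
```

```text
[-0.01702419 -0.5080069  -0.36083091]
end [  0.039  -16.3165   0.217 ] steps 31 / 31 [[-0.2, 0.3, -0.4], [-0.1, 0.9, 0.3], [-0.1, 0.2, 0.1], [0.6, 0.5, 0.4], [0.5, -0.2, 0.0], [-1.4, 0.2, -0.1]] t 19.8667
```

View pics/two3.png

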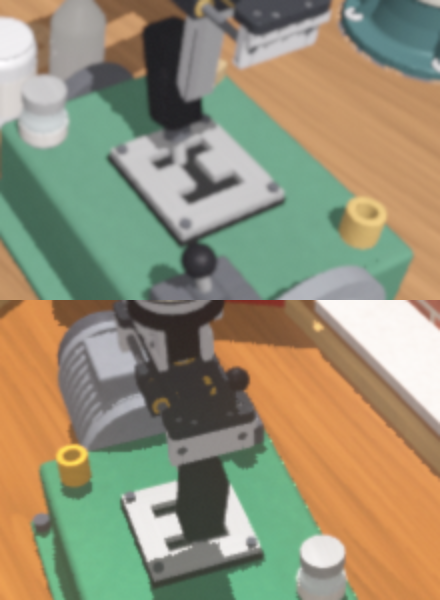

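The lever crossed to the right leg with no force spikes. Next I go round behind it and push forward until it stops.

```bash
python3 - <<'E'
from h import *
r.move_straight(W(0,10),velocity=.1)
r.move_straight(W(-55,10),velocity=.15)
r.move_straight(W(-55,-47),velocity=.15); print(F(),r.get_clock())
push(-55,-47,24,-47,fmax=7,step=3,v=.05)
x=G()[0]
r.move_straight(W(x-45,-47),velocity=.12); r.move_straight(W(x-45,-47,.36),velocity=.25)
print(F(),r.get_clock())
s2=snap("side"); np.savez("side4.npz",**s2); s3=snap("scene"); np.savez("scene4.npz",**s3)
a=s3["color"][180:330,300:520]; b=s2["color"][110:260,180:400]
cv2.imwrite("pics/two4.png",np.vstack([cv2.resize(i,None,fx=2,fy=2) for i in(a,b)])[:600])
X=cloud(s3); m=(s3["color"].max(2)<75)
Y=X[m]; Y=np.c_[(Y[:,:2]-O)@RG*1000,Y[:,2]*1000]; Y=Y[(abs(Y[:,0])<90)&(Y[:,1]<10)&(Y[:,1]>-95)&(Y[:,2]>165)&(Y[:,2]<262)]
for lo in range(165,260,15):
    q=Y[(Y[:,2]>=lo)&(Y[:,2]<lo+15)]
    if len(q)>5: print(lo,len(q),q.mean(0).round(0),q.min(0).round(),q.max(0).round())
E
```

```text
[ 0.15239726 -0.02674624 -0.25802412] 21.425
end [ 18.6434 -47.0117   0.2167] steps 26 / 27 [[-0.7, -0.0, -0.4], [0.0, 0.1, -0.8], [0.2, -0.6, -0.1], [-0.6, 0.6, -1.0], [-3.9, -1.0, 0.9], [-8.7, -0.4, 2.7]] t 27.925
[ 0.13928477 -0.17411492 -0.00485032] 29.1917
165 192 [ 44. -22. 173.] [ 21. -50. 165.] [ 60. -14. 180.]
180 193 [ 47. -26. 188.] [ 24. -49. 180.] [ 64. -19. 195.]
195 210 [ 52. -31. 203.] [ 29. -59. 195.] [ 69. -22. 210.]
210 211 [ 56. -36. 218.] [ 34. -62. 210.] [ 74. -28. 225.]
225 288 [ 61. -44. 233.] [ 39. -67. 225.] [ 75. -32. 240.]
240 80 [ 53. -48. 242.] [ 43. -62. 240.] [ 69. -38. 246.]
```

View pics/two4.png

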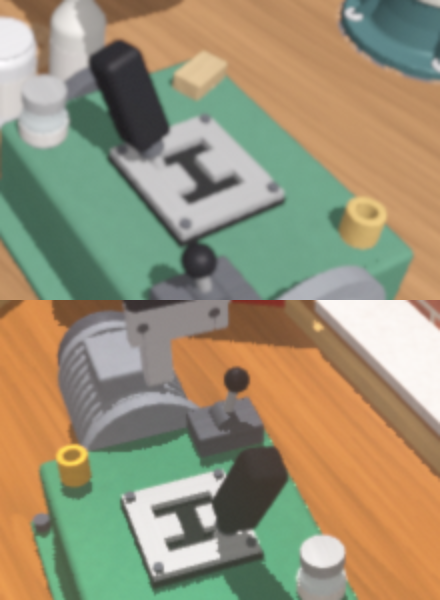

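The lever sits at the far right. The slopes of its left face give roughly 0.3 rad right and 0.28 rad forward. The bystanders and clutch look unmoved, and the arm is clear.

```bash
python3 - <<'E'
from h import *
print(F(),r.get_clock()); r.sign_off()
E
```

```text
[-0.40321996  0.77972515  0.50047281] 29.2917
the job is handed in; nothing more can be done
```

The gear lever is in third, and I handed the job in at about 29 s of the 64 s allowed.

With the fingers closed, I pushed the lever forward from second to neutral, then across to the right from its left face. I then pushed it forward from its near face until it met the slot's end and lifted clear.

- **Lever position:** the final depth picture gives a lean of about 0.28 rad forward and 0.3 rad or slightly more to the right. The fingers stopped 2 mm beyond where I expected the slot to end.
- **Forces:** the highest reading, taken after each small step, was about 9 N, at the end stop. Sideways readings during the crossing were under 1 N, at noise level, so the pictures confirmed that step. I only ever pushed one face at a time.
- **Surroundings:** in the last pictures the clutch lever and the bystanders in view (jar, bush, wood block and what showed of the bottle and tin) looked unmoved. I checked this by eye only. The tape was outside the crops, but the arm did not work near it.
- **Disagreement:** the scene camera's outline of the casing and plate disagreed with the side camera's by a few centimetres, mixing in other parts. I used the side camera, whose plate size matched to within 5 mm.

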